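# Release the seed balls into the seed tray

### The arm

A 7-joint arm with a two-finger parallel gripper is mounted at the origin on the work surface. World frame = base frame: x ahead of the robot, y to its left, z up, the work surface at z = 0. Lengths are in m, angles in rad, forces in N, time in s.
With the tool pointing down it reaches from about 0.425 to 1.025 m from the base axis. Payload 3.6 kg.
Tool frame: the origin (TCP) lies between the finger pads; the fingertips stand 22 mm ahead of it and the grasp point (between the pads) lies 3 mm ahead of it; z points along the fingers, y is the direction in which the jaws open and shut (so a half turn about z gives the same grasp; the last joint's range is limited). The gripper opens to 85 mm and grips with 20 to 120 N. Pads are 22 mm wide; open, the fingers measure 114 mm over their backs; the gripper's body (76 mm by 85 mm) begins 54 mm behind the grasp point. The pads swing forward as they close: fully open they stand 13 mm farther back than shut.
Start: joints at [-1.28, 0.591, 0.048, 1.609, -0.033, 0.943, -0.034], TCP at [0.271, 0.672, 0.253] pointing down, gripper open.
Joint ranges: [-2.69, 2.69], [-0.47, 2.24], [-1.27, 1.36], [0.19, 2.51], [-1.53, 4.68], [0.08, 2.07], [-3.09, 3.09]. Speed limits (rad/s): [2.57, 2.57, 3.14, 3.14, 3.14, 3.14, 3.14].

### API

Orientations are given as a 3x3 rotation matrix whose columns are the frame's x, y, z axes.
In Python, from plant import sense, grab_frame, sign_off gives the robot as it stands.
- The arm moves only by the tool step_arm, never from a script. Its argument "plan" is a list of rows, each a list of 3 entries, a list of its own where there are three numbers: the opening, from 0 (shut) to 1 (fully open), then the shift along the tool's x, y, z in m, then the turn, a rotation vector about the tool's x, y, z in degrees. A call has exactly 5 rows; each row is the pose to reach, as a shift and turn from the pose commanded when the call began, along the tool's axes at that moment; what a row does not reach only later rows make up. A row lasts 1/10 s, in which the tool goes at most 50 mm and 8.59 degrees, less where a joint would pass 70% of its speed; a pose out of reach is approached as far as the arm can. A call with a gripper value outside its range is refused whole. The fingers move at their own pace and stop on an object; "grip_force" is the grip in N (left out, the last holds). Time passes only in rows, so rows that repeat a pose let the fingers close, or fill a call up. It gives the time, the measured TCP pose, the force and the opening at its end, in the units of the state.
- sense(): the state, without advancing time (a new reading comes with each control period).
- grab_frame(name): name is "side" or "top"; returns a dict with "img" (480x640x3 uint8, blue, green, red), "depth" (480x640 float32, m along the optical axis (not along the pixel's ray), 0 where there is no reading), "vfov" (degrees; the focal length in pixels is half the picture's height over the tangent of half this angle, whatever the lens; pixels are square), "cx", "cy" (the principal point, pixels), "R" (3x3) and "t" (3): a world point X has camera coordinates R X + t. Camera axes: x right, y down, z forward; pixel columns grow to the right and rows downward; lengths in m; the calibration is good to about 2 mm. A picture is of the moment at which its call begins.
- sign_off(): hands the job in, once; it reports no verdict.
The state is a dict: "time": time; "joint_pos": joint angles; "joint_velocities": joint speeds; "tau": joint torques, N m; "ee_pos": TCP position; "tcp_rot": TCP orientation; "contact_force": force on the tool from outside, world axes, zero at the start; "torque": the same for the moment, N m; "gripper_width": opening from 0.0 (shut) to 1.0 (fully open).
Only numpy, scipy, OpenCV 4.12 (cv2) and the standard library are available. Lean on these libraries where they do the work, as an engineer would, in place of code of your own. Each camera call takes 0.05 s, during which the arm holds its last target. There are 200 camera calls.

### The job

Slide the orange seed tray along the bench, pushing it with the outside of the fingers and never lifting it, until it sits squarely against the wooden stop under the end of the chute. Then press the red paddle down with the fingertips so that the yellow gate at the other end of the rocker lifts, keep it down until all three clay seed balls have rolled into the tray, and let go so that the gate shuts. Do not touch the balls or the gate, and leave the jar, the mallet and the spirit level where they stand.

Things in the scene. Friction and masses are not known exactly. Their poses are not given: they have to be found in the camera images.
- dispenser: Fixed seed-ball dispenser: plywood base 150 x 195 x 12 mm with an aluminium chute and a rocker. Origin on the bench under the rocker's pivot; z up, x from the red paddle towards the chute (roughly away from the robot), y up the chute. The chute's centre line is at x = +80 mm. Two grey pivot posts at x = 0 stand 165 mm above the bench.
- chute_end (a point): Middle of the chute floor at its open lower end: x = +80, y = -100 mm of the dispenser, 68 mm above the bench. The chute is open on top, 46 mm wide, with 22 mm side walls, and rises about 10 degrees towards +y, to y = +130 mm (floor 107 mm above the bench).
- stop (a point): Middle of the lower edge of the stop's outer face, which looks to -y of the dispenser: x = +80, y = -65 mm, on the bench. The stop is an upright plywood board 45 mm high that spans x from -30 to +120 mm.
- rocker (a joint): Angle of the rocker about its pivot, 150 mm above the dispenser's origin: 0 at rest (gate shut), 0.55 rad is the stop with the paddle right down. The balls pass under the gate from about 0.3 rad. A spring brings it back to 0; holding the paddle down takes about 1.5 N at first, 3.5 N at the stop.
- paddle (a point): Red press plate, 50 x 60 mm and 10 mm thick, on the end of the rocker nearest the robot. This point is the centre of its upper face: at rest 100 mm to -x of the pivot and 165 mm above the bench; it tilts with the rocker and sinks about 50 mm over the full swing. Below it is free space down to the bench.
- gate (a point): Yellow gate plate, 34 mm wide, 5 mm thick, about 55 mm high, hanging from the other end of the rocker across the chute at y = 0 of the dispenser. This point is the middle of its lower edge, 80 mm to +x of the pivot, 10 mm above the chute's floor when shut. Not to be touched.
- tray: Loose orange plastic seed tray, 210 mm (its x) by 150 mm (its y), 50 mm high, walls 4 mm, open on top, about 0.25 kg. Origin at the centre of its underside, z up. It starts 60 to 140 mm short of the stop, on its -y side, turned by up to 0.15 rad. Home, its long wall touches the stop: origin about x = +80, y = -140 mm of the dispenser.
- ball1: Dried clay seed ball, 28 mm across, 22 g, resting in the chute against the gate. Origin at its centre; its axes turn as it rolls.
- ball2: The second seed ball, like the first, just behind it in the chute.
- ball3: The third seed ball, behind the second.
- jar: Closed glass jam jar with a white lid, 72 mm across and 110 mm high, standing on the bench between the paddle's side and the tray's path. Origin at the centre of its underside. Leave it alone.
- mallet: Black rubber mallet lying on the bench beyond the upper end of the chute: head 62 mm across and 90 mm long along its y, wooden handle 240 mm long towards its -x. Origin under the middle of the head. Leave it alone.
- level: Aluminium spirit level, 24 mm thick (x), 230 mm long (y), 50 mm high, standing on edge on the bench beside the paddle, on the mallet's side. Origin at the centre of its underside. Leave it alone.

How it is judged:
By the outcome, as a careful person would: the job done as asked, in the order asked, and still so for the second after the job is handed in, with the robot touching nothing.
It also fails if it takes over 51 s, if anything falls off the work surface, if the arm or the gripper's body presses on something with over 40 N, if the wrist force passes 120 N, or if a joint passes its speed limit or range.

## Working session

There is one attempt and no reset: what is moved stays moved. The work goes in short steps, Python scripts to look and compute and a tool call to move; the robot and the scene stay as the last step left them, time stands still between calls to the robot, and variables do not carry over. Pictures are saved under pics/ and viewed, on a budget of 10 in all, crops included, one or two more only if the job needs it, and the job is handed in when it is done.

Besides the shell and the picture viewer there is one more tool, called after ">>>" in YAML: its name, and indented under it one key for each argument. step_arm: Moves the arm, as the interface text tells. Its arguments: {"type":"object","properties":{"plan":{"type":"array"},"grip_force":{"type":"number"}},"required":["plan"]}

```bash
ls; mkdir -p pics; cat > h.py <<'E'
import numpy as np, cv2, pickle
from plant import sense, grab_frame, sign_off
def cam(name):
    f=grab_frame(name); pickle.dump(f,open(f'{name}.pkl','wb')); return f
def load(name): return pickle.load(open(f'{name}.pkl','rb'))
def foc(f): return f['img'].shape[0]/2/np.tan(np.radians(f['vfov'])/2)
def px(f,u,v,d=None,z=None):
    F=foc(f); ray=np.array([(u-f['cx'])/F,(v-f['cy'])/F,1.])
    R=np.array(f['R']);t=np.array(f['t']); C=-R.T@t; w=R.T@ray
    if z is not None: return C+w*(z-C[2])/w[2]
    if d is None: d=f['depth'][int(v),int(u)]
    return C+w*d
def proj(f,X):
    c=np.array(f['R'])@np.array(X)+np.array(f['t']); F=foc(f); return c[:2]/c[2]*F+[f['cx'],f['cy']]
E
python3 - <<'E'
from h import *
s=sense(); print({k:np.round(v,3).tolist() for k,v in s.items()})
for n in('top','side'):
    f=cam(n); print(n,foc(f),f['cx'],f['cy'],np.round(-np.array(f['R']).T@f['t'],3)); cv2.imwrite(f'pics/{n}0.png',f['img'])
E
```

```text
pics
{'time': 0.0, 'joint_pos': [-1.28, 0.592, 0.048, 1.61, -0.033, 0.943, -0.034], 'joint_velocities': [-0.001, 0.0, -0.003, -0.0, -0.001, 0.001, 0.002], 'tau': [-0.0, -54.87, 1.547, -19.812, 0.01, 0.009, -0.0], 'ee_pos': [0.271, 0.671, 0.252], 'tcp_rot': [[-0.927, 0.374, -0.001], [0.374, 0.927, -0.002], [-0.0, -0.002, -1.0]], 'contact_force': [0.254, -0.485, -0.719], 'torque': [0.003, 0.019, -0.023], 'gripper_width': 1.002}
top 551.2775455064751 316.52693917642756 238.08797912968825 [0.362 0.151 1.026]
side 436.9599760994198 324.1453878336312 238.21550343217913 [ 0.065 -0.35   0.672]
```

View pics/top0.png

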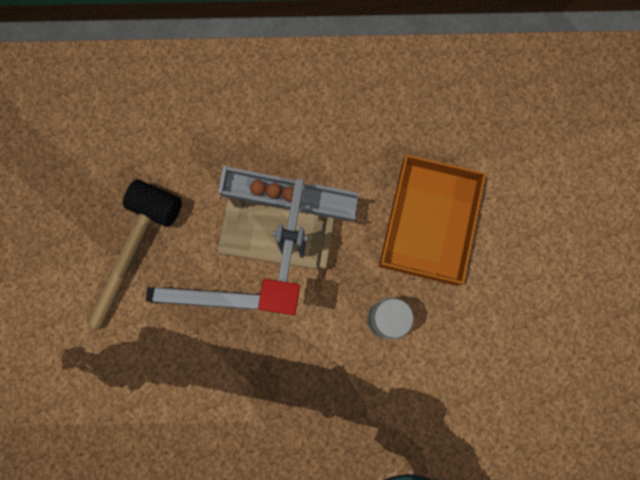

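View pics/side0.png

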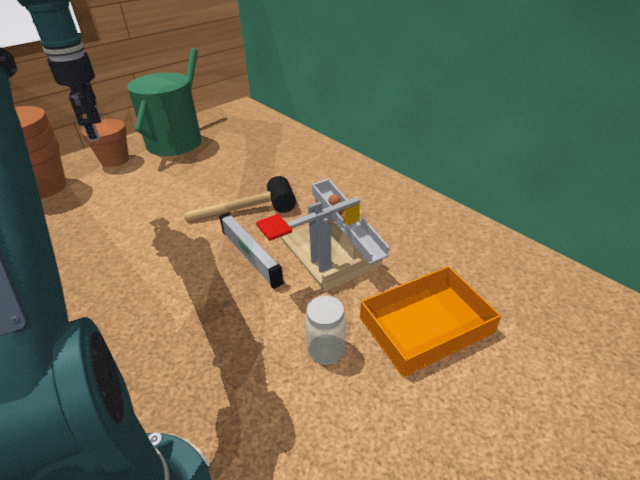

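Top view: tray rim corners at about (405,157), (485,174), (462,283) and (381,266), red paddle around (279,297), jar lid (392,318), chute from (222,182) to (357,206). I'll enlarge it for accuracy.

```bash
python3 - <<'E'
from h import *
f=load('top'); c=f['img'][145:345,205:495]; cv2.imwrite('pics/crop.png',cv2.resize(c,None,fx=2.7,fy=2.7,interpolation=cv2.INTER_CUBIC))
E
```

```text
(no output)
```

View pics/crop.png

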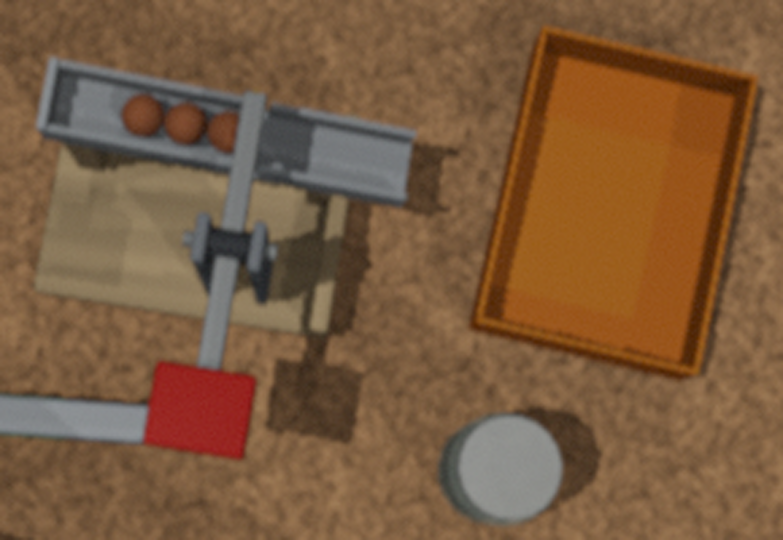

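```bash
python3 - <<'E'
from h import *
f=load('top')
P=lambda u,v,z: px(f,205+(u+.5)/2.7-.5,145+(v+.5)/2.7-.5,z=z)[:2]
tr=np.array([P(*p,.05) for p in[(544,29),(756,76),(696,376),(473,325)]])
pd=np.array([P(*p,.165) for p in[(157,363),(256,377),(242,458),(145,442)]])
ch=np.array([P(412,129,.09),P(406,203,.09),P(52,60,.129),P(42,133,.129)])
st=np.array([P(348,197,.045),P(326,332,.045)])
jar=P(505,467,.11)
print('tray',tr.round(4).tolist(),tr.mean(0)); print('pad',pd.round(4).tolist(),pd.mean(0)); print('chute',ch.round(4).tolist());print('stop',st.round(4).tolist()); print('jar',jar, 'gate post', P(233,245,.165))
a=lambda v:np.arctan2(v[1],v[0])
e=(ch[0]+ch[1])/2;u=(ch[2]+ch[3])/2
# dispenser y axis
print('yaw-90 chute',a(u-e)-np.pi/2,'stop x',a(st[0]-st[1]),'tray x axis',a(tr[0]-tr[3]),a(tr[1]-tr[2]),'tray y',a(tr[0]-tr[1])-np.pi/2,a(tr[3]-tr[2])-np.pi/2)
# fit dispenser: model pts
M=np.array([[-75,30],[-75,-30],[-125,-30],[-125,30],[105,-100],[55,-100],[105,130],[55,130]])/1e3
D=np.vstack([pd[[0,1,2,3]],ch])
mc,dc=M.mean(0),D.mean(0);U,S,Vt=np.linalg.svd((M-mc).T@(D-dc));R=(Vt.T@np.diag([1,np.linalg.det(Vt.T@U.T)])@U.T)
o=dc-R@mc;yaw=a(R[:,0]);print('disp',o,yaw,'res mm',((D-(M@R.T+o))*1e3).round(1).tolist())
loc=lambda p:(np.atleast_2d(p)-o)@R
print('tray loc',loc(tr).round(4).tolist(),loc(tr.mean(0)),'stop loc',loc(st),'jar loc',loc(jar))
for n in range(1): print('home tray',o+R@[.08,-.14],'paddle',o+R@[-.1,0])
E
```

```text
tray [[0.6778, -0.0159], [0.6418, -0.1579], [0.4394, -0.1046], [0.4758, 0.0401]] [ 0.55871631 -0.0595697 ]
pad [[0.4438, 0.2371], [0.4346, 0.1798], [0.3883, 0.1885], [0.3985, 0.2441]] [0.41628184 0.21237415]
chute [[0.5993, 0.0793], [0.5506, 0.0846], [0.6382, 0.3059], [0.5914, 0.3116]]
stop [[0.5646, 0.1203], [0.4736, 0.1371]]
jar [0.38153399 0.03077813] gate post [0.51234885 0.19227914]
yaw-90 chute -0.17389843270373118 stop x -0.18205969501291033 tray x axis -0.27072194036787584 -0.2578103243366079 tray y -0.24816494632827046 -0.2463122617713509
disp [0.51413224 0.19474499] -0.17475429061907652 res mm [[-1.7, -0.2], [-0.5, 1.6], [2.5, 1.5], [2.2, -1.9], [-0.8, 1.3], [-0.3, -2.1], [-1.9, 1.4], [0.5, -1.6]]
tray loc [[0.1978, -0.179], [0.187, -0.3251], [-0.0215, -0.3078], [-0.0108, -0.1589]] [[ 0.08812174 -0.24268963]] stop loc [[ 0.06260819 -0.06452784]
 [-0.02986268 -0.06385229]] jar loc [[-0.10207039 -0.18452388]]
home tray [0.56857252 0.04296799] paddle [0.41565531 0.2121316 ]
```

>>> step_arm:
  plan:
    - [1, [-0.045, -0.016, -0.004], [0, 0, 7.8]]
    - [1, [-0.09, -0.033, -0.008], [0, 0, 15.6]]
    - [1, [-0.136, -0.049, -0.012], [0, 0, 23.4]]
    - [1, [-0.181, -0.066, -0.016], [0, 0, 31.2]]
    - [1, [-0.226, -0.082, -0.02], [0, 0, 39]]

```text
time: 0.6
ee_pos: [0.4513, 0.5098, 0.2731]
tcp_rot: [[-0.48, 0.877, -0.001], [0.877, 0.48, -0.001], [-0.0, -0.001, -1.0]]
contact_force: [0.4, 0.8, -0.5]
gripper_width: 1.0
```

>>> step_arm:
  plan:
    - [1, [-0.049, -0.002, 0], [0, 0, 7.8]]
    - [1, [-0.098, -0.004, 0], [0, 0, 15.6]]
    - [1, [-0.147, -0.006, 0], [0, 0, 23.4]]
    - [1, [-0.196, -0.008, 0], [0, 0, 31.2]]
    - [1, [-0.246, -0.011, 0], [0, 0, 39]]

```text
time: 1.1
ee_pos: [0.5603, 0.2896, 0.273]
tcp_rot: [[0.178, 0.984, -0.0], [0.984, -0.178, -0.0], [-0.0, -0.0, -1.0]]
contact_force: [1.3, 1.5, -0.0]
gripper_width: 0.999
```

>>> step_arm:
  plan:
    - [1, [-0.047, 0.012, 0], [0, 0, 0]]
    - [1, [-0.094, 0.024, 0], [0, 0, 0]]
    - [1, [-0.14, 0.037, 0], [0, 0, 0]]
    - [1, [-0.187, 0.049, 0], [0, 0, 0]]
    - [1, [-0.233, 0.061, 0], [0, 0, 0]]

```text
time: 1.6
ee_pos: [0.5792, 0.0492, 0.2731]
tcp_rot: [[0.173, 0.985, -0.001], [0.985, -0.173, -0.0], [-0.0, -0.001, -1.0]]
contact_force: [0.5, 0.7, 0.3]
gripper_width: 1.0
```

>>> step_arm:
  plan:
    - [1, [-0.048, -0.001, 0], [0, 0, 0]]
    - [1, [-0.096, -0.001, 0], [0, 0, 0]]
    - [1, [-0.144, -0.002, 0], [0, 0, 0]]
    - [1, [-0.192, -0.002, 0], [0, 0, 0]]
    - [1, [-0.239, -0.002, 0], [0, 0, 0]]

```text
time: 2.1
ee_pos: [0.5353, -0.1856, 0.2731]
tcp_rot: [[0.173, 0.985, -0.0], [0.985, -0.173, 0.0], [0.0, -0.0, -1.0]]
contact_force: [-0.1, -0.6, -0.0]
gripper_width: 1.003
```

>>> step_arm:
  plan:
    - [1, [0, 0, 0.045], [0, 0, 0]]
    - [1, [0, 0, 0.09], [0, 0, 0]]
    - [1, [0, 0, 0.135], [0, 0, 0]]
    - [1, [0, 0, 0.175], [0, 0, 0]]
    - [1, [0, 0, 0.2], [0, 0, 0]]

```text
time: 2.6
ee_pos: [0.5345, -0.1831, 0.0702]
tcp_rot: [[0.173, 0.985, -0.004], [0.985, -0.173, 0.001], [0.001, -0.004, -1.0]]
contact_force: [0.2, -0.3, 0.3]
gripper_width: 1.002
```

```bash
python3 - <<'E'
from h import *
f=cam('top'); g=cam('side'); print(sense()['ee_pos'],foc(f)); 
cv2.imwrite('pics/both1.png',np.hstack([f['img'][100:440,330:560],cv2.resize(g['img'][180:450,260:560],None,fx=1.26,fy=1.26)[:340]]))
E
```

```text
[ 0.53354254 -0.18279997  0.06986291] 551.2775455064751
```

View pics/both1.png

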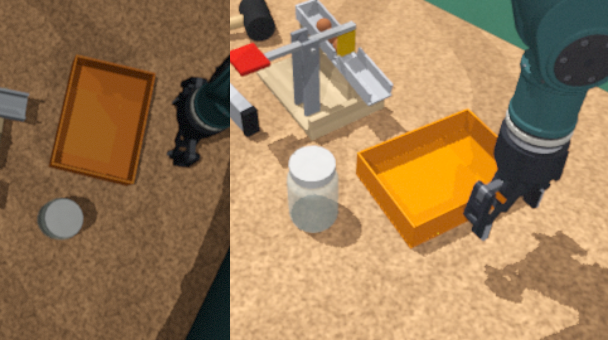

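Top view: fingers clear of the tray's right-hand wall, and everything is still in place. Next I'll lower and push along tool +x (dispenser +y).

>>> step_arm:
  plan:
    - [1, [0, 0, 0.012], [0, 0, 0]]
    - [1, [0, 0, 0.024], [0, 0, 0]]
    - [1, [0, 0, 0.034], [0, 0, 0]]
    - [1, [0.01, 0, 0.035], [0, 0, 0]]
    - [1, [0.02, 0, 0.035], [0, 0, 0]]

```text
time: 3.2
ee_pos: [0.5398, -0.1635, 0.0384]
tcp_rot: [[0.174, 0.985, 0.0], [0.985, -0.174, 0.0], [0.0, -0.0, -1.0]]
contact_force: [0.0, -0.3, -1.1]
gripper_width: 0.999
```

>>> step_arm:
  plan:
    - [1, [0.01, 0, 0], [0, 0, 0]]
    - [1, [0.02, 0, 0], [0, 0, 0]]
    - [1, [0.03, 0, 0], [0, 0, 0]]
    - [1, [0.04, 0, 0], [0, 0, 0]]
    - [1, [0.05, 0, 0], [0, 0, 0]]

```text
time: 3.7
ee_pos: [0.5487, -0.1151, 0.0387]
tcp_rot: [[0.174, 0.985, 0.001], [0.985, -0.174, -0.002], [-0.001, 0.001, -1.0]]
contact_force: [-0.7, -3.8, 2.0]
gripper_width: 1.005
```

>>> step_arm:
  plan:
    - [1, [0.009, 0, 0], [0, 0, 0]]
    - [1, [0.018, 0, 0], [0, 0, 0]]
    - [1, [0.027, 0, 0], [0, 0, 0]]
    - [1, [0.036, 0, 0], [0, 0, 0]]
    - [1, [0.045, 0, 0], [0, 0, 0]]

```text
time: 4.2
ee_pos: [0.5562, -0.0713, 0.0387]
tcp_rot: [[0.175, 0.985, 0.001], [0.985, -0.175, -0.001], [-0.001, 0.001, -1.0]]
contact_force: [-2.1, -5.6, 3.4]
gripper_width: 1.0
```

```bash
python3 - <<'E'
from h import *
f=cam('top'); g=cam('side'); s=sense();print(s['ee_pos'],s['contact_force']) 
cv2.imwrite('pics/both2.png',cv2.resize(f['img'][140:340,280:540],None,fx=3,fy=3,interpolation=cv2.INTER_CUBIC))
E
```

```text
[ 0.55648563 -0.06867955  0.03832148] [0.1245745  0.03564059 0.23152767]
```

View pics/both2.png

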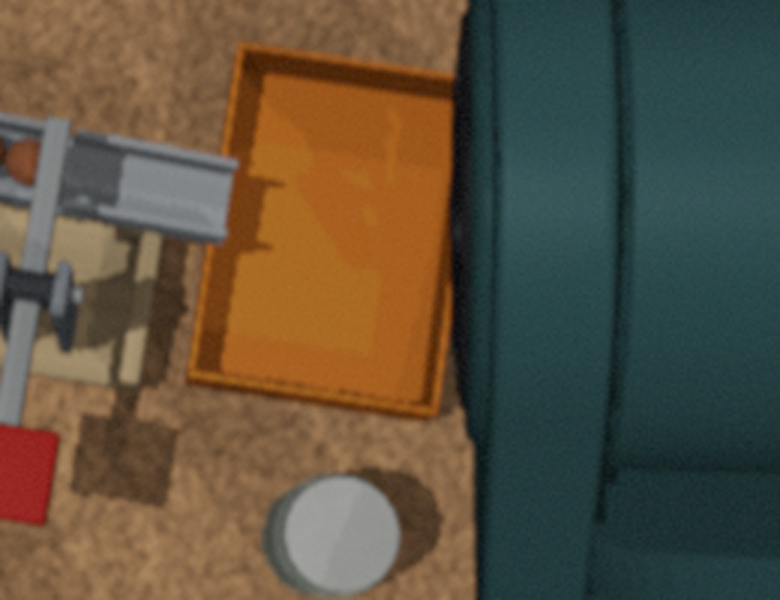

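The tray is square now, with near-stop rim corners at crop (240,45) and (190,382). The gap to the stop (crop (158,235) to (137,385)) remains to be measured.

```bash
cat >> h.py <<'E'
o=np.array([.51413,.19474]);yaw=-.1748
R=np.array([[np.cos(yaw),-np.sin(yaw)],[np.sin(yaw),np.cos(yaw)]])
loc=lambda p:(np.asarray(p)[...,:2]-o)@R
E
python3 - <<'E'
from h import *
f=load('top')
P=lambda u,v,z: loc(px(f,280+(u+.5)/3-.5,140+(v+.5)/3-.5,z=z))
for a in[(240,45,.05),(190,382,.05),(433,415,.05),(158,235,.045),(137,385,.045)]:print(a,P(*a).round(4))
print(loc(sense()['ee_pos']))
E
```

```text
(240, 45, 0.05) [ 0.186  -0.0942]
(190, 382, 0.05) [-0.0244 -0.0946]
(433, 415, 0.05) [-0.0216 -0.2393]
(158, 235, 0.045) [ 0.0616 -0.0624]
(137, 385, 0.045) [-0.0305 -0.0638]
[ 0.0875218  -0.25203927]
```

>>> step_arm:
  plan:
    - [1, [0.006, 0, 0], [0, 0, 0]]
    - [1, [0.012, 0, 0], [0, 0, 0]]
    - [1, [0.018, 0, 0], [0, 0, 0]]
    - [1, [0.023, 0, 0], [0, 0, 0]]
    - [1, [0.026, 0, 0], [0, 0, 0]]

```text
time: 4.8
ee_pos: [0.5607, -0.0443, 0.0383]
tcp_rot: [[0.173, 0.985, -0.0], [0.985, -0.173, 0.0], [0.0, -0.0, -1.0]]
contact_force: [-0.6, -4.3, 4.1]
gripper_width: 1.002
```

>>> step_arm:
  plan:
    - [1, [0.001, 0, 0], [0, 0, 0]]
    - [1, [0.002, 0, 0], [0, 0, 0]]
    - [1, [0.003, 0, 0], [0, 0, 0]]
    - [1, [0.004, 0, 0], [0, 0, 0]]
    - [1, [0.005, 0, 0], [0, 0, 0]]

```text
time: 5.3
ee_pos: [0.5604, -0.0439, 0.0383]
tcp_rot: [[0.175, 0.985, -0.001], [0.985, -0.175, -0.005], [-0.005, 0.0, -1.0]]
contact_force: [-3.3, -12.1, 2.3]
gripper_width: 1.003
```

>>> step_arm:
  plan:
    - [1, [0.001, 0, 0], [0, 0, 0]]
    - [1, [0.002, 0, 0], [0, 0, 0]]
    - [1, [0.003, 0, 0], [0, 0, 0]]
    - [1, [0.003, 0, 0], [0, 0, 0]]
    - [1, [0.003, 0, 0], [0, 0, 0]]

```text
time: 5.8
ee_pos: [0.5602, -0.0438, 0.0383]
tcp_rot: [[0.177, 0.984, -0.001], [0.984, -0.177, -0.008], [-0.008, 0.0, -1.0]]
contact_force: [-2.9, -15.2, 2.2]
gripper_width: 0.999
```

```bash
python3 - <<'E'
from h import *
f=cam('top'); s=sense();print(s['ee_pos'],s['contact_force'],loc(s['ee_pos'])) 
cv2.imwrite('pics/c3.png',cv2.resize(f['img'][140:340,250:510],None,fx=3,fy=3,interpolation=cv2.INTER_CUBIC))
E
```

```text
[ 0.56021682 -0.04378511  0.03834775] [ -3.63655488 -14.28366453   2.38673325] [ 0.0868667 -0.2268753]
```

View pics/c3.png

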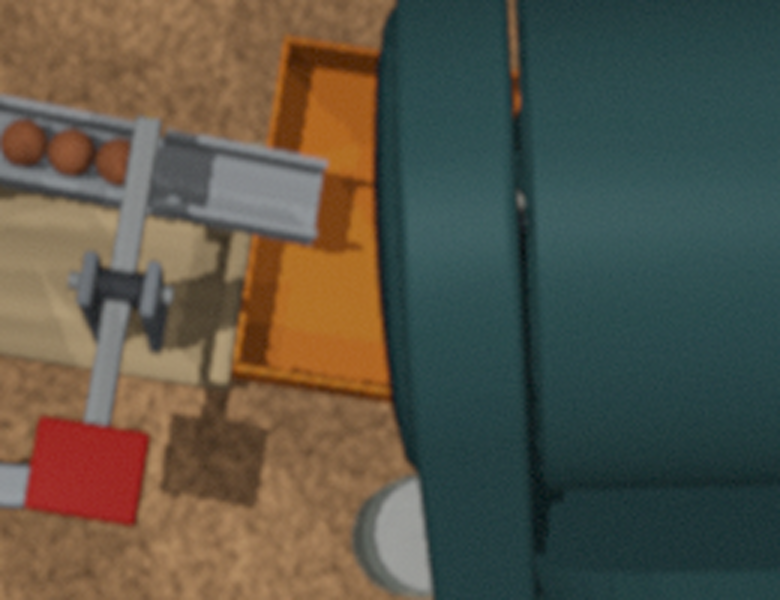

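The tray's long wall lies along the stop face, corners at crop (287,38) and (235,375), pressed with about 15 N. Next: back off, raise, shut the fingers and go over the paddle.

>>> step_arm:
  plan:
    - [1, [-0.01, 0, 0], [0, 0, 0]]
    - [1, [-0.025, 0, 0], [0, 0, 0]]
    - [1, [-0.045, 0, 0], [0, 0, 0]]
    - [1, [-0.065, 0, 0], [0, 0, 0]]
    - [1, [-0.08, 0, 0], [0, 0, 0]]

```text
time: 6.35
ee_pos: [0.5481, -0.1163, 0.0382]
tcp_rot: [[0.173, 0.985, -0.0], [0.985, -0.173, 0.001], [0.001, -0.0, -1.0]]
contact_force: [-0.3, 0.5, -0.2]
gripper_width: 1.003
```

>>> step_arm:
  plan:
    - [1, [0, 0, -0.045], [0, 0, 0]]
    - [0, [0, 0, -0.09], [0, 0, 0]]
    - [0, [0, 0, -0.135], [0, 0, 0]]
    - [0, [0, 0, -0.18], [0, 0, 0]]
    - [0, [0, 0, -0.225], [0, 0, 0]]

```text
time: 6.85
ee_pos: [0.5478, -0.115, 0.265]
tcp_rot: [[0.172, 0.985, -0.001], [0.985, -0.172, 0.001], [0.001, -0.001, -1.0]]
contact_force: [0.7, 0.1, 0.4]
gripper_width: 0.33
```

```bash
python3 - <<'E'
from h import *
f=cam('top'); s=sense();p=s['ee_pos'];print(p,s['contact_force'],loc(p),s['gripper_width'],s['joint_pos']); T=np.array(s['tcp_rot'])
tgt=np.r_[o+R@[-.1,0],.25]; print(tgt,T.T@(tgt-p)); cv2.imwrite('pics/c4.png',cv2.resize(f['img'][140:340,250:510],None,fx=3,fy=3,interpolation=cv2.INTER_CUBIC))
E
```

```text
[ 0.55204407 -0.11679817  0.27198228] [ 1.9386236  -1.35803592  3.43223773] [ 0.09151628 -0.30019707] 0.23798071002056975 [-0.27955674  0.40538913  0.54851738  1.98189285 -0.28990603  0.81779557
  0.25686638]
[0.41565387 0.21213112 0.25      ] [ 0.30031035 -0.1915165   0.02037426]
```

View pics/c4.png

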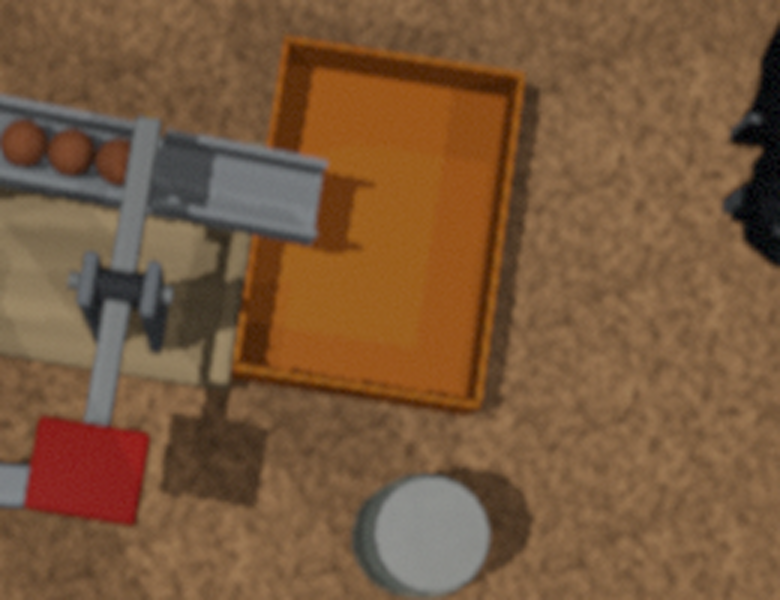

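The tray stays home (corners (287,38), (523,73), (480,408), (235,375)), and the jar, level and balls haven't moved.

>>> step_arm:
  plan:
    - [0, [0.036, -0.022, 0], [0, 0, 0]]
    - [0, [0.072, -0.044, 0], [0, 0, 0]]
    - [0, [0.108, -0.066, 0], [0, 0, 0]]
    - [0, [0.144, -0.088, 0], [0, 0, 0]]
    - [0, [0.18, -0.11, 0], [0, 0, 0]]

```text
time: 7.4
ee_pos: [0.4699, 0.0825, 0.2632]
tcp_rot: [[0.172, 0.985, -0.0], [0.985, -0.172, 0.001], [0.001, -0.001, -1.0]]
contact_force: [0.4, 0.9, -0.1]
gripper_width: -0.001
```

>>> step_arm:
  plan:
    - [0, [0.036, -0.022, 0], [0, 0, 0]]
    - [0, [0.072, -0.044, 0], [0, 0, 0]]
    - [0, [0.1, -0.065, 0], [0, 0, 0]]
    - [0, [0.115, -0.076, 0], [0, 0, 0]]
    - [0, [0.119, -0.08, 0], [0, 0, 0]]

```text
time: 7.9
ee_pos: [0.4113, 0.2143, 0.263]
tcp_rot: [[0.168, 0.986, -0.001], [0.986, -0.168, 0.001], [0.001, -0.001, -1.0]]
contact_force: [0.5, 0.2, 0.0]
gripper_width: 0.001
```

```bash
python3 - <<'E'
from h import *
s=sense();p=s['ee_pos'];print(p,s['contact_force'],loc(p),s['gripper_width'],s['joint_pos'])
f=load('top')
P=lambda u,v,z: loc(px(f,250+(u+.5)/3-.5,140+(v+.5)/3-.5,z=z))
for a in[(287,38,.05),(523,73,.05),(480,408,.05),(235,375,.05)]:print(a,P(*a).round(4))
E
```

```text
[0.41134484 0.21431278 0.26297585] [0.5381111  0.21902305 0.04282414] [-0.10462277  0.00139902] 0.000805006201257641 [-0.99539627  0.27708327  0.51470391  2.18516645 -0.20656821  0.72508942
 -0.50991588]
(287, 38, 0.05) [ 0.1864 -0.0675]
(523, 73, 0.05) [ 0.1866 -0.2134]
(480, 408, 0.05) [-0.0214 -0.2137]
(235, 375, 0.05) [-0.0244 -0.0676]
```

>>> step_arm:
  plan:
    - [0, [0, 0.002, 0.02], [0, 0, 0]]
    - [0, [0, 0.003, 0.04], [0, 0, 0]]
    - [0, [0, 0.003, 0.055], [0, 0, 0]]
    - [0, [0, 0.003, 0.066], [0, 0, 0]]
    - [0, [0, 0.003, 0.072], [0, 0, 0]]

```text
time: 8.4
ee_pos: [0.4158, 0.2101, 0.1905]
tcp_rot: [[0.175, 0.985, -0.001], [0.985, -0.175, -0.001], [-0.001, -0.001, -1.0]]
contact_force: [0.6, 1.0, 0.6]
gripper_width: 0.001
```

>>> step_arm:
  plan:
    - [0, [0, 0, 0.008], [0, 0, 0]]
    - [0, [0, 0, 0.016], [0, 0, 0]]
    - [0, [0, 0, 0.025], [0, 0, 0]]
    - [0, [0, 0, 0.034], [0, 0, 0]]
    - [0, [0, 0, 0.042], [0, 0, 0]]

```text
time: 8.9
ee_pos: [0.4172, 0.211, 0.149]
tcp_rot: [[0.174, 0.985, 0.003], [0.985, -0.174, 0.001], [0.001, 0.003, -1.0]]
contact_force: [0.8, -0.8, 3.9]
gripper_width: 0.002
```

```bash
python3 - <<'E'
from h import *
s=sense();print(s['ee_pos'],s['contact_force'])
f=cam('top');g=cam('side'); 
cv2.imwrite('pics/b5.png',np.hstack([cv2.resize(f['img'][140:340,190:370],None,fx=2,fy=2),cv2.resize(g['img'][140:340,240:440],None,fx=2,fy=2)]))
E
```

```text
[0.41717297 0.21104023 0.14896999] [ 0.81639703 -0.80716019  3.88247188]
```

View pics/b5.png

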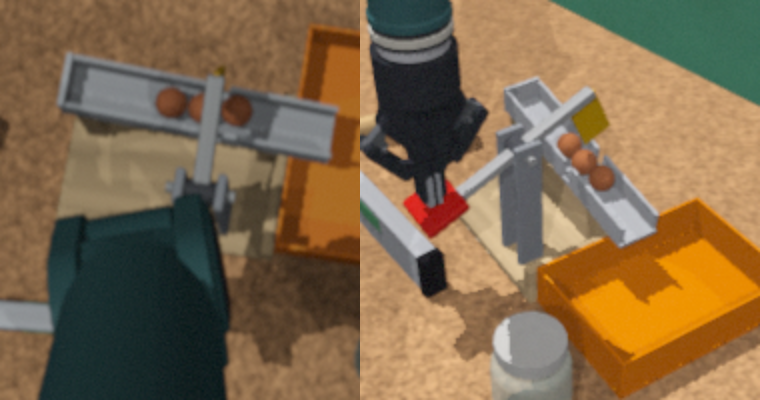

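The gate is lifted and the balls are rolling, with the leading ball at (600,178) in the side crop. Hold the paddle down.

>>> step_arm:
  plan:
    - [0, [0, 0, 0], [0, 0, 0]]
    - [0, [0, 0, 0], [0, 0, 0]]
    - [0, [0, 0, 0], [0, 0, 0]]
    - [0, [0, 0, 0], [0, 0, 0]]
    - [0, [0, 0, 0], [0, 0, 0]]

```text
time: 9.5
ee_pos: [0.4163, 0.2112, 0.1496]
tcp_rot: [[0.173, 0.985, 0.001], [0.985, -0.173, 0.0], [0.001, 0.001, -1.0]]
contact_force: [0.9, -0.6, 2.5]
gripper_width: 0.005
```

>>> step_arm:
  plan:
    - [0, [0, 0, 0], [0, 0, 0]]
    - [0, [0, 0, 0], [0, 0, 0]]
    - [0, [0, 0, 0], [0, 0, 0]]
    - [0, [0, 0, 0], [0, 0, 0]]
    - [0, [0, 0, 0], [0, 0, 0]]

```text
time: 10.0
ee_pos: [0.416, 0.2112, 0.1493]
tcp_rot: [[0.173, 0.985, 0.0], [0.985, -0.173, 0.0], [0.0, 0.0, -1.0]]
contact_force: [1.2, -0.7, 3.2]
gripper_width: 0.004
```

>>> step_arm:
  plan:
    - [0, [0, 0, 0], [0, 0, 0]]
    - [0, [0, 0, 0], [0, 0, 0]]
    - [0, [0, 0, 0], [0, 0, 0]]
    - [0, [0, 0, 0], [0, 0, 0]]
    - [0, [0, 0, 0], [0, 0, 0]]

```text
time: 10.5
ee_pos: [0.4158, 0.2111, 0.1493]
tcp_rot: [[0.173, 0.985, -0.0], [0.985, -0.173, 0.0], [0.0, -0.0, -1.0]]
contact_force: [0.9, 0.7, 3.4]
gripper_width: -0.002
```

```bash
python3 - <<'E'
from h import *
s=sense();print(s['time'],s['ee_pos'],s['contact_force'])
f=cam('top');g=cam('side'); 
cv2.imwrite('pics/b6.png',np.hstack([cv2.resize(f['img'][140:340,220:420],None,fx=2,fy=2),cv2.resize(g['img'][170:370,310:510],None,fx=2,fy=2)]))
E
```

```text
10.5 [0.4158066  0.21110522 0.14930095] [0.8712023  0.7049829  3.41364253]
```

View pics/b6.png

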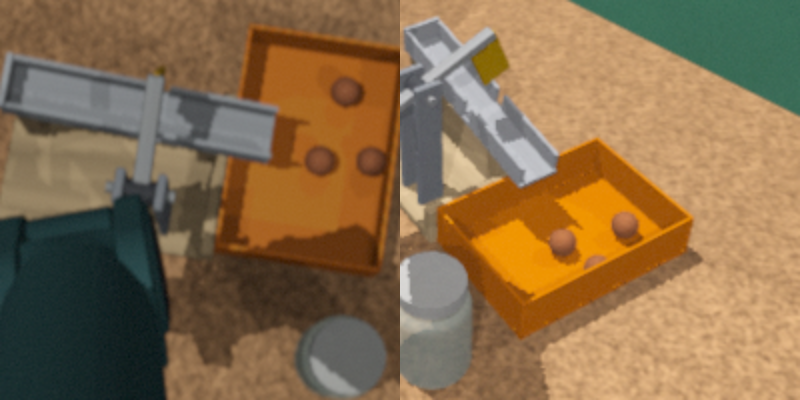

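All three balls are in the tray (top crop (346,92), (321,160), (371,161)). Let go.

>>> step_arm:
  plan:
    - [0, [0, 0, -0.008], [0, 0, 0]]
    - [0, [0, 0, -0.018], [0, 0, 0]]
    - [0, [0, 0, -0.028], [0, 0, 0]]
    - [0, [0, 0, -0.04], [0, 0, 0]]
    - [0, [0, 0, -0.06], [0, 0, 0]]

```text
time: 11.1
ee_pos: [0.4156, 0.2103, 0.2099]
tcp_rot: [[0.174, 0.985, -0.001], [0.985, -0.174, -0.001], [-0.001, -0.0, -1.0]]
contact_force: [0.5, -0.7, 0.4]
gripper_width: 0.0
```

>>> step_arm:
  plan:
    - [0, [0, 0, -0.025], [0, 0, 0]]
    - [0, [0, 0, -0.05], [0, 0, 0]]
    - [0, [0.02, -0.02, -0.075], [0, 0, 0]]
    - [0, [0.06, -0.02, -0.08], [0, 0, 0]]
    - [0, [0.1, -0.02, -0.08], [0, 0, 0]]

```text
time: 11.6
ee_pos: [0.4143, 0.3137, 0.292]
tcp_rot: [[0.175, 0.985, 0.003], [0.985, -0.175, 0.003], [0.004, 0.003, -1.0]]
contact_force: [0.6, -0.1, -0.1]
gripper_width: -0.0
```

>>> step_arm:
  plan:
    - [0, [0.03, 0, 0], [0, 0, 0]]
    - [0, [0.06, 0, 0], [0, 0, 0]]
    - [0, [0.08, 0, 0], [0, 0, 0]]
    - [0, [0.08, 0, 0], [0, 0, 0]]
    - [0, [0.08, 0, 0], [0, 0, 0]]

```text
time: 12.1
ee_pos: [0.4275, 0.3909, 0.2896]
tcp_rot: [[0.174, 0.985, 0.0], [0.985, -0.174, -0.001], [-0.001, 0.001, -1.0]]
contact_force: [-0.4, -0.5, 0.1]
gripper_width: 0.004
```

```bash
python3 - <<'E'
from h import *
s=sense();print(s['time'],s['ee_pos'],s['contact_force'],s['joint_velocities'])
f=cam('top');g=cam('side'); 
cv2.imwrite('pics/b7.png',np.hstack([cv2.resize(f['img'][140:340,220:420],None,fx=2,fy=2),cv2.resize(g['img'][170:370,260:460],None,fx=2,fy=2)]))
E
```

```text
12.1 [0.42746272 0.39087428 0.28961925] [-0.38236857 -0.46861783  0.09168833] [ 0.01460403 -0.01265305  0.01545726  0.02855918 -0.00164699 -0.00064562
  0.00063881]
```

View pics/b7.png

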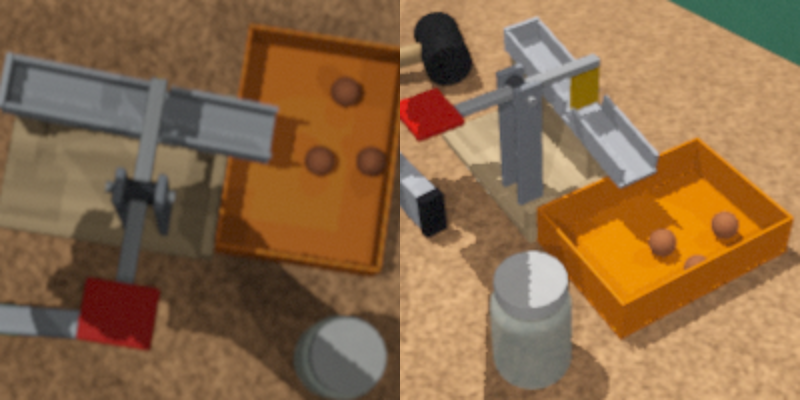

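The gate is shut, three balls are at rest in the tray, and the tray's left wall ((252,28) to (218,250)) still lies against the stop. Jar, level and mallet haven't moved, and the arm is clear.

```bash
python3 -c "from plant import sign_off; print(sign_off())"
```

```text
the job is handed in; nothing more can be done
None
```

I slid the tray home against the stop, pressed the paddle until all three balls had rolled into the tray, and let go. The job was handed in at about 12 s of the 51 s allowed.

- **Tray:** I pushed it with the outer sides of the two open fingers, which also squared it up. It took about 15 N against the stop at the end. After the push it measured at x = +82, y = -140.5 mm of the dispenser (home is +80, -140), with its wall parallel to the stop within about 0.1 mm along its length. The corner readings put its wall about 3 mm off the stop's nominal face, which is within my picture reading and the 2 mm calibration. The push force shows real contact.
- **Balls and gate:** I held the paddle down about 2 s with some 3.4 N. The last picture shows three balls lying in the tray, an empty chute, the gate shut and the paddle back up.
- **Leave-alone items:** The jar and the visible parts of the mallet and level look unmoved; I judged this by eye only. The wrist force readings were near zero at the end, with the arm clear of everything.
- **Checks:** None failed. After the balls landed, I checked the tray's position only by comparing pictures, without measuring it again.

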